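# Clamp a press roller and lock the clamp

## Task

The rubber roller lies loose under the bench clamp. Turn the yellow clamp knob clockwise until the orange pad just touches the roller's hub, then add about a quarter of a turn more. After that turn the red lock knob clockwise until it clicks past its detent and rests in the locked position; let go, with the roller still where it lay and the other things on the bench undisturbed.

Things in the scene. Friction and masses are not known exactly. Their poses are not given: they have to be found in the camera images.
- clamp: Bench clamp, fixed: pale aluminium base plate 160 x 300 x 12 mm (x, y, z), a blue-grey column 50 x 60 mm at local y = +80 mm, and on it a blue-grey arm 50 mm wide along local y, from y = -120 to +115 mm, its top at z = 124 mm. On the arm stand the yellow clamp knob at local (0, -80) mm and the red lock knob at local (0, +80) mm, 160 mm apart. Origin: centre of the plate's underside, on the bench; z up.
- clamp_knob (a joint): Angle of the yellow clamp knob (rad), growing clockwise seen from above; range 0 to 4, starts at 0 to 0.6; at 0 its black stripe end points along the clamp's +x. It stays at its height; each radian lowers the orange pad 3.2 mm. The pad touches the hub at about 1.3, so a quarter turn past touch is 2.87. Friction 0.12 N m holds it where left; torque rises to 0.18 N m at a quarter turn past touch.
- clamp_grip (a point): Gripping point of the yellow clamp knob: on its vertical axis, 166 mm above the bench. The knob is a disc 60 mm across and 8 mm thick, whose top is at 142 mm, carrying an upright bar grip 80 mm long, 16 mm thick and 36 mm tall, up to 178 mm. The point turns with the knob: its x axis runs along the bar (black stripe at the +x end), y across its thickness, z up.
- pad (a joint): Compression of the sprung orange pad on its spindle (m): 0 while the pad hangs free, grows once it presses on the roller by 3.2 mm for each radian of the clamp knob: about 5 mm at a quarter turn past touch (spring 3.6 N/mm, about 18 N).
- pad_face (a point): Centre of the underside of the orange pad (disc, 36 mm across, 9 mm thick) under the arm, on the clamp knob's axis; 58 mm above the bench with the clamp knob at 0.
- lock_knob (a joint): Angle of the red lock knob (rad), growing clockwise seen from above. Starts at 0 (unlocked, at a stop), white stripe end 56 degrees clockwise of the clamp's +x. A spring detent holds it; turning needs up to about 0.3 N m. Crest at 0.6: let go before it and the knob springs back to 0; past it, it snaps on by itself to the locked position at its other stop, 1.13, and is held there.
- lock_grip (a point): Gripping point of the red lock knob: on its vertical axis, 166 mm above the bench. Same shape and axes as the yellow knob: bar grip 80 mm long (along the point's x, white stripe at the +x end), 16 mm thick, 36 mm tall. Below the stripe end of the bar a round lobe sticks out to 40 mm from the axis; at the crest it points straight at the white plunger.
- pin (a joint): Travel of the white detent plunger (round roller head, 24 mm across, in a brass guide on the arm between the knobs) along the arm towards the yellow knob (m): about 0 at rest, pushed back 8 mm at the detent's crest, back to about 0 when the lock has clicked past.
- roller: Black rubber roller lying flat on the base plate under the pad: 120 mm across, 40 mm thick, with a steel hub 48 mm across whose top is 42 mm above the roller's underside. Loose, about 0.75 kg. Origin: centre of its underside; z along its axis.
- spare_roller: Bystander: a second roller of the same size lying on the bench. Origin: centre of its underside.
- wrench: Bystander: steel wrench, 190 mm long, lying on the bench. Origin on its underside.
- spring_link: Bystander: blue-grey and black spring link, 194 mm long, 28 mm thick, lying on the bench. Origin: middle of its underside.

How it is judged:
By the outcome, as a careful person would: the job done as asked, in the order asked, and still so for the second after the job is handed in, with the robot touching nothing.
It also fails if it takes over 54 s, if anything falls off the work surface, if the arm or the gripper's body presses on something with over 40 N, if the wrist force passes 120 N, or if a joint passes its speed limit or range.

## Robot

A 6-joint arm with a two-finger parallel gripper is mounted at the origin on the work surface. World frame = base frame: x ahead of the robot, y to its left, z up, the work surface at z = 0. Lengths are in m, angles in rad, forces in N, time in s.
With the tool pointing down it reaches from about 0.35 to 0.775 m from the base axis. Payload 7.3 kg.
Tool frame: the origin (TCP) lies at the very end of the fingers, on their centre line; the grasp point (between the pads) lies 19 mm behind it (robot.tcp_to_grasp is the distance from the TCP to the grasp point, in m); z points along the fingers, y is the direction in which the jaws open and shut (so a half turn about z gives the same grasp; the last joint's range is limited). The gripper opens to 92 mm and grips with 3 to 60 N. Pads are 19 mm wide; open, the fingers measure 130 mm over their backs; the gripper's body (75 mm by 190 mm) begins 47 mm behind the grasp point.
Start: joints at [-1.381, 0.342, 1.524, -0, 1.275, -0.146], TCP at [0.173, -0.496, 0.227] pointing down, gripper open.
Joint ranges: [-2.53, 2.53], [-0.77, 2.02], [0.04, 2.7], [-1, 4.14], [0.28, 2.66], [-3.11, 3.11]. Speed limits (rad/s): [2.57, 2.57, 3.14, 3.14, 3.14, 3.14].

## Interface

Orientations are given as [roll, pitch, yaw] about the fixed x, y, z axes, in that order (R = Rz(yaw) Ry(pitch) Rx(roll)).
In Python, from cell import robot gives the robot as it stands.
- The arm moves only by the tool arm_command, never from a script. Its argument "motion" is a list that holds one entry, the list of rows, each a list of 7 numbers: the turn, a rotation vector about the tool's x, y, z in units of 90 degrees (1.0 is 90 degrees), then the shift along the tool's x, y, z in units of 30 cm (1.0 is 30 cm), then the opening, from -1 (shut) to 1 (fully open). In form: [[[wx, wy, wz, tx, ty, tz, grip], ...]]. A call has 1 to 8 rows; each row is the pose to reach, as a shift and turn from the pose commanded when the call began, along the tool's axes at that moment; what a row does not reach only later rows make up. A row lasts 1/10 s, in which the tool goes at most 50 mm and 8.59 degrees, less where a joint would pass 70% of its speed; a pose out of reach is approached as far as the arm can. A call with a number of a shift or a turn outside -1 to 1 is refused whole. A call with a gripper value outside its range is refused whole. The fingers move at their own pace and stop on an object; "grip_force" is the grip in N (left out, the last holds). Time passes only in rows, so rows that repeat a pose let the fingers close. It gives the time, the measured TCP pose, the force and the opening at its end, in the units of the state.
- robot.observe(): the state, without advancing time (a new reading comes with each control period).
- robot.read_camera(name): name is "scene" or "side" or "wrist"; returns a dict with "image" (400x640x3 uint8, red, green, blue), "z_map" (400x640 float32, m along the optical axis (not along the pixel's ray), 0 where there is no reading), "fov_y" (degrees; the focal length in pixels is half the picture's height over the tangent of half this angle, whatever the lens; pixels are square), "cx", "cy" (the principal point, pixels), "cam_to_world" (4x4, takes a point from camera to world coordinates). Camera axes: x right, y down, z forward; pixel columns grow to the right and rows downward; lengths in m; the calibration is good to about 2 mm. A picture is of the moment at which its call begins.
- robot.hand_in(): hands the job in, once; it reports no verdict.
The state is a dict: "time": time; "qpos": joint angles; "qvel": joint speeds; "joint_efforts": joint torques, N m; "tool_pos": TCP position; "tool_rot": TCP orientation; "contact_force": force on the tool from outside, world axes, zero at the start; "torque": the same for the moment, N m; "opening": finger opening in m.
Only numpy, scipy, OpenCV 4.12 (cv2) and the standard library are available. Lean on these libraries where they do the work, as an engineer would, in place of code of your own. Each camera call takes 0.05 s, during which the arm holds its last target.

## Working session

There is one attempt and no reset: what is moved stays moved. The work goes in short steps, Python scripts to look and compute and a tool call to move; the robot and the scene stay as the last step left them, time stands still between calls to the robot, and variables do not carry over. Pictures are saved under pics/ and viewed, and the job is handed in when it is done.

Besides the shell and the picture viewer there is one more tool, called after "Call:" as name(argument=value, ...) on one line, values as JSON. arm_command: Moves the arm, as the interface text tells. Its arguments: {"type":"object","properties":{"motion":{"type":"array"},"grip_force":{"type":"number"}},"required":["motion"]}

```bash
ls; mkdir -p pics
python3 - <<'E'
from cell import robot
import cv2,numpy as np
s=robot.observe();print(s)
for n in ["scene","side","wrist"]:
    c=robot.read_camera(n);cv2.imwrite(f"pics/{n}0.png",c["image"][:,:,::-1]);np.savez(f"{n}0.npz",**c)
    print(n,c["fov_y"],c["cx"],c["cy"],c["cam_to_world"].round(3).tolist())
E
```

```text
pics
{'time': 0.0, 'qpos': array([-1.38099248e+00,  3.42754778e-01,  1.52502402e+00, -6.25896797e-05,
        1.27538393e+00, -1.46002189e-01]), 'qvel': array([ 0.00012435, -0.00100129, -0.0002224 ,  0.00016024, -0.00044287,
        0.00193511]), 'joint_efforts': array([ 5.36514763e-04, -4.31238770e+01, -2.44219941e+01,  7.17448234e-02,
        5.59790013e-02, -1.54530194e-04]), 'tool_pos': array([ 0.17292718, -0.49526965,  0.22602588]), 'tool_rot': array([-3.14003058e+00, -1.69207214e-04,  3.35824172e-01]), 'contact_force': array([-0.89600387,  0.5923671 , -0.27973652]), 'torque': array([-0.03050218, -0.02345933,  0.01214284]), 'opening': 0.09135123296895276}
scene 54.83612338815891 324.53912984772296 201.6690354318703 [[-0.874, 0.329, -0.359, 0.881], [0.486, 0.577, -0.656, 0.609], [-0.009, -0.748, -0.664, 0.676], [0.0, 0.0, 0.0, 1.0]]
side 57.87636010894453 317.0568629961217 199.42825079297583 [[-0.91, -0.269, 0.317, 0.322], [-0.415, 0.624, -0.662, 0.632], [-0.019, -0.734, -0.679, 0.699], [0.0, 0.0, 0.0, 1.0]]
wrist 64.24384177557624 319.87698743951137 203.9844646119899 [[0.329, -0.912, -0.244, 0.238], [-0.944, -0.318, -0.084, -0.472], [-0.001, 0.258, -0.966, 0.383], [0.0, 0.0, 0.0, 1.0]]
```

View pics/scene0.png

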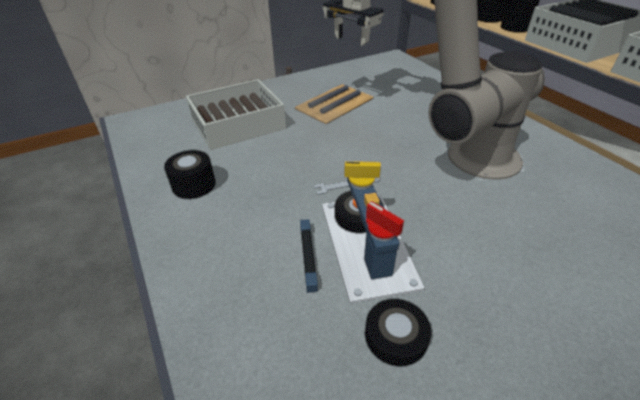

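View pics/side0.png

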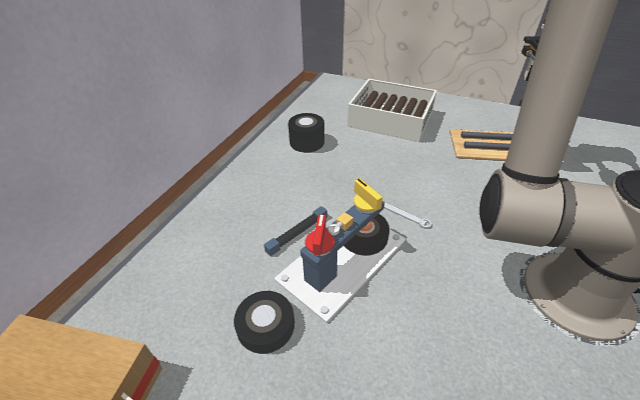

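View pics/wrist0.png

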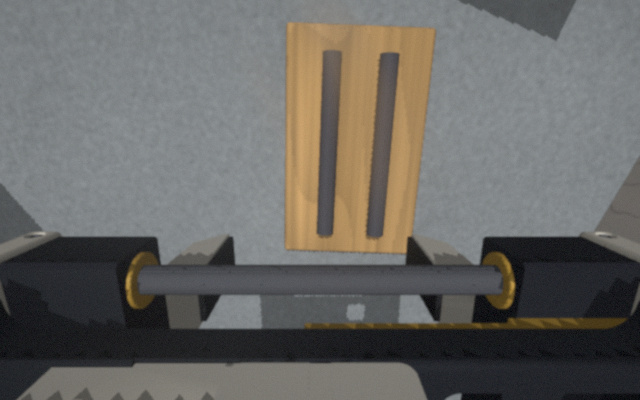

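The scene view shows the yellow knob near pixel (362,172) and the red one near (384,220). In the side view they are near (367,195) and (320,235). Next I measure them using the colour masks and depth.

```bash
cat > h.py <<'E'
import numpy as np,cv2
def load(n): return dict(np.load(n))
def world(c):
    h,w=c["z_map"].shape;f=h/2/np.tan(np.radians(float(c["fov_y"]))/2)
    v,u=np.mgrid[:h,:w];z=c["z_map"]
    p=np.stack([(u-c["cx"])/f*z,(v-c["cy"])/f*z,z],-1)
    T=c["cam_to_world"];return p@T[:3,:3].T+T[:3,3]
def masks(c):
    hsv=cv2.cvtColor(c["image"],cv2.COLOR_RGB2HSV);H,S,V=[hsv[...,i].astype(int) for i in range(3)]
    ok=(c["z_map"]>0)
    return dict(yellow=ok&(H>=22)&(H<=32)&(S>190)&(V>70),red=ok&((H<5)|(H>175))&(S>180)&(V>80))
E
python3 - <<'E'
from h import *
for n in ["scene","side"]:
    c=load(n+"0.npz");P=world(c)
    for k,m in masks(c).items():
        nn,lab,st,_=cv2.connectedComponentsWithStats(m.astype(np.uint8))
        i=1+st[1:,4].argmax();q=P[lab==i];print(n,k,st[i],"z",np.percentile(q[:,2],[2,50,98]).round(3))
        t=q[q[:,2]>0.172]
        r=cv2.minAreaRect((t[:,:2]*1000).astype(np.float32));print("  top",len(t),r, t.mean(0).round(4))
        print(cv2.boxPoints(r).round(0).tolist())
    # plate: pale
    hsv=cv2.cvtColor(c["image"],cv2.COLOR_RGB2HSV)
    m=(hsv[...,1]<25)&(hsv[...,2]>165)&(abs(P[...,2]-.012)<.006)&(c["z_map"]>0)
    nn,lab,st,_=cv2.connectedComponentsWithStats(m.astype(np.uint8));i=1+st[1:,4].argmax();q=P[lab==i]
    r=cv2.minAreaRect((q[:,:2]*1000).astype(np.float32));print("plate",st[i],r)
E
```

```text
scene yellow [346 163  34  23 516] z [0.139 0.156 0.179]
  top 118 ((479.20257568359375, 48.87840270996094), (10.46824836730957, 71.84000396728516), 59.48527526855469) [0.4758 0.0519 0.1764]
[[446.0, 63.0], [507.0, 26.0], [513.0, 35.0], [451.0, 72.0]]
scene red [367 204  36  34 803] z [0.139 0.156 0.179]
  top 190 ((528.4024658203125, 199.6286163330078), (12.316511154174805, 75.57701110839844), 17.131534576416016) [0.5277 0.2079 0.1764]
[[511.0, 234.0], [534.0, 162.0], [545.0, 165.0], [523.0, 238.0]]
plate [ 322  203  102   99 3185] ((502.8321533203125, 121.06449890136719), (300.84185791015625, 159.32550048828125), 72.49230194091797)Traceback (most recent call last):
  File "<stdin>", line 6, in <module>
ValueError: attempt to get argmax of an empty sequence
```

```bash
sed -i 's/(H>=22)&(H<=32)&(S>190)/(H>=20)\&(H<=34)\&(S>150)/; s/(H<5)|(H>175))&(S>180)/(H<8)|(H>172))\&(S>150)/' h.py
python3 - <<'E'
from h import *
c=load("side0.npz");P=world(c)
hsv=cv2.cvtColor(c["image"],cv2.COLOR_RGB2HSV);print(c["image"].shape,hsv[195,367],hsv[235,320],c["z_map"][195,367],P[195,367],P[235,320])
for n in ["scene","side"]:
    c=load(n+"0.npz");P=world(c)
    for k,m in masks(c).items():
        nn,lab,st,_=cv2.connectedComponentsWithStats(m.astype(np.uint8))
        print(n,k,m.sum())
        if m.sum()<50: continue
        i=1+st[1:,4].argmax();q=P[lab==i]
        t=q[q[:,2]>0.170]
        if len(t)<10: print(np.percentile(q,[2,50,98],axis=0));continue
        r=cv2.minAreaRect((t[:,:2]*1000).astype(np.float32));print("  top",len(t),r, t.mean(0).round(4))
E
```

```text
(400, 640, 3) [ 23 159 180] [  1 183 220] 0.7936771 [0.47589953 0.05503446 0.1647813 ] [0.51728987 0.21415751 0.17897878]
scene yellow 764
  top 193 ((479.0591125488281, 47.13015365600586), (13.626214027404785, 74.70735168457031), 59.48527526855469) [0.4784 0.0498 0.1757]
scene red 856
  top 242 ((528.0135498046875, 197.7858428955078), (14.019352912902832, 78.88201141357422), 16.472002029418945) [0.5282 0.2057 0.176 ]
side yellow 588
  top 180 ((477.0595703125, 46.871429443359375), (14.538959503173828, 79.17100524902344), 58.28958511352539) [0.4737 0.0515 0.1759]
side red 937
  top 206 ((525.3311767578125, 200.02621459960938), (15.665167808532715, 77.98320007324219), 16.132726669311523) [0.5229 0.2079 0.1771]
```

Plate centre is (0.503, 0.121) with local +y at 72.5°. That puts yellow at (0.479, 0.045) and red at (0.527, 0.197), which agrees with both views within 3 mm. The yellow bar sits at yaw −31°, so knob angle is about 0.24. The red bar sits at −73.5°, as expected. A single 2.6 rad grasp works with tool yaw going from about 2.6 to 0.

```bash
cat > go.py <<'E'
import sys
from h import *
from scipy.spatial.transform import Rotation as R
from cell import robot
def rel(x,y,z,yaw):
    s=robot.observe();A=R.from_euler('xyz',s["tool_rot"]);B=R.from_euler('xyz',[np.pi,0,yaw])
    print("t",s["time"],"pos",s["tool_pos"].round(4),"yaw",s["tool_rot"].round(3),"q",s["qpos"].round(2),"F",s["contact_force"].round(1),"M",s["torque"].round(2),"op",round(s["opening"],4))
    print("turn",((A.inv()*B).as_rotvec()/(np.pi/2)).round(4),"shift",(A.inv().apply(np.array([x,y,z])-s["tool_pos"])/.3).round(4))
if __name__=="__main__": rel(*map(float,sys.argv[1:]))
E
python3 go.py .36 -.16 .27 1.5; python3 go.py .478 .046 .24 2.6
```

```text
t 0.15 pos [ 0.173  -0.4954  0.2262] yaw [-3.141 -0.     0.336] q [-1.38  0.34  1.52 -0.    1.28 -0.15] F [ 0.5 -0.6 -0.1] M [-0.03  0.01  0.07] op 0.0919
turn [-6.000e-04 -5.000e-04 -7.412e-01] shift [ 0.9571 -0.8502 -0.1448]
t 0.15 pos [ 0.173  -0.4954  0.2262] yaw [-3.141 -0.     0.336] q [-1.38  0.34  1.52 -0.    1.28 -0.15] F [ 0.5 -0.6 -0.1] M [-0.03  0.01  0.07] op 0.0919
turn [-3.0000e-04 -8.0000e-04 -1.4414e+00] shift [ 1.5547 -1.3688 -0.0442]
```

Call:
arm_command(motion=[[[0,0,-0.1,0.1,-0.1,-0.14,1],[0,0,-0.2,0.24,-0.2,-0.14,1],[0,0,-0.3,0.36,-0.3,-0.14,1],[0,0,-0.4,0.48,-0.42,-0.14,1],[0,0,-0.5,0.6,-0.53,-0.14,1],[0,0,-0.6,0.72,-0.64,-0.14,1],[0,0,-0.7,0.84,-0.74,-0.14,1],[0,0,-0.74,0.95,-0.85,-0.14,1]]])

```text
time: 0.95
tool_pos: [0.3587, -0.1591, 0.2688]
tool_rot: [3.141, 0.0, 1.504]
contact_force: [0.6, -0.2, -0.1]
opening: 0.0917
```

```bash
python3 go.py .478 .046 .24 2.6
```

```text
t 0.95 pos [ 0.3587 -0.1591  0.2688] yaw [3.141 0.    1.504] q [-0.61  0.06  1.77  0.    1.31 -0.55] F [ 0.6 -0.2 -0.1] M [-0.05 -0.15 -0.01] op 0.0917
turn [ 2.000e-04  3.000e-04 -6.979e-01] shift [0.7087 0.3508 0.0959]
```

Call:
arm_command(motion=[[[0,0,-0.09,0.1,0.05,0,1],[0,0,-0.18,0.2,0.1,0,1],[0,0,-0.27,0.3,0.15,0,1],[0,0,-0.36,0.4,0.2,0,1],[0,0,-0.45,0.5,0.25,0,1],[0,0,-0.54,0.6,0.3,0.02,1],[0,0,-0.63,0.66,0.33,0.06,1],[0,0,-0.7,0.71,0.35,0.1,1]]])

```text
time: 1.75
tool_pos: [0.4788, 0.0452, 0.2381]
tool_rot: [3.142, 0.0, 2.604]
contact_force: [0.5, -0.0, 0.2]
opening: 0.0916
```

```bash
python3 - <<'E'
from h import *
from cell import robot
for n in ["side","scene","wrist"]:
    c=robot.read_camera(n);np.savez(n+"1.npz",**c);cv2.imwrite(f"pics/{n}1.png",c["image"][:,:,::-1])
c=load("wrist1.npz");P=world(c)
for k,m in masks(c).items():
    print(k,m.sum())
    t=P[m];t=t[(t[:,2]>.170)&(t[:,2]<.185)]
    if len(t)<30: continue
    r=cv2.minAreaRect((t[:,:2]*1000).astype(np.float32));print("  top",len(t),r,np.median(t[:,2]))
E
python3 go.py .478 .046 .149 2.6
```

```text
yellow 7108
  top 1976 ((474.8431396484375, 45.30188751220703), (15.485774040222168, 74.00546264648438), 58.4290771484375) 0.17650746452382582
red 6525
  top 2605 ((526.43603515625, 194.93714904785156), (17.340280532836914, 79.02955627441406), 16.58446502685547) 0.17610281680148487
t 1.9 pos [0.4778 0.0443 0.2379] yaw [-3.140e+00 -2.000e-03  2.597e+00] q [-0.07  0.25  1.62 -0.    1.27 -1.09] F [0.2 0.5 0.1] M [ 0.11 -0.15  0.01] op 0.0917
turn [-0.0008 -0.0013 -0.0016] shift [0.0017 0.0056 0.2962]
```

View pics/wrist1.png

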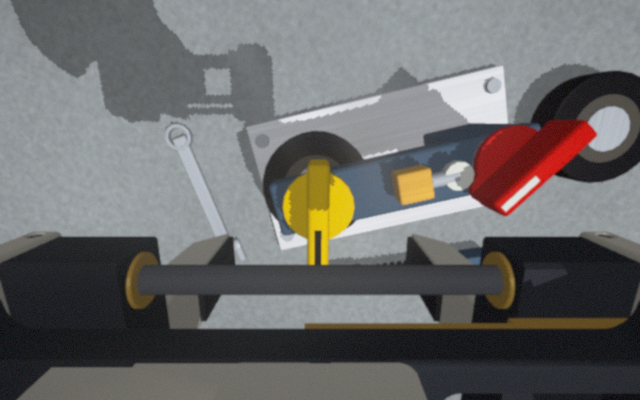

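View pics/side1.png

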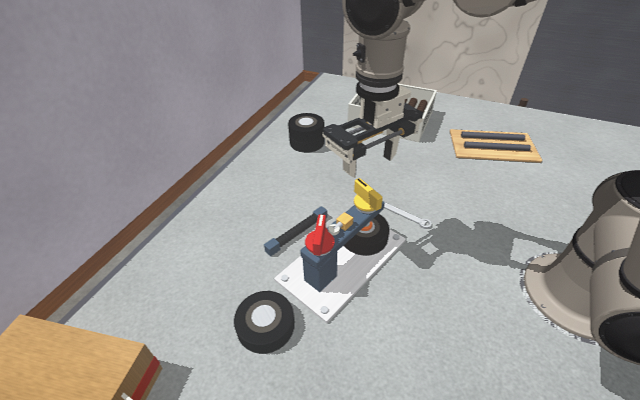

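The wrist view shows the yellow bar centred between the jaws (column about 318) and aligned with them. I descend next, then close.

Call:
arm_command(motion=[[[0,0,0,0,0.005,0.06,1],[0,0,0,0,0.005,0.12,1],[0,0,0,0,0.005,0.18,1],[0,0,0,0,0.005,0.23,1],[0,0,0,0,0.005,0.27,1],[0,0,0,0,0.005,0.295,1],[0,0,0,0,0.005,0.295,1]]])

```text
time: 2.6
tool_pos: [0.4786, 0.0444, 0.1499]
tool_rot: [-3.141, -0.001, 2.595]
contact_force: [-0.0, 0.7, 1.2]
opening: 0.0921
```

Call:
arm_command(motion=[[[0,0,0,0,0,0,-1],[0,0,0,0,0,0,-1],[0,0,0,0,0,0,-1],[0,0,0,0,0,0,-1],[0,0,0,0,0,0,-1],[0,0,0,0,0,0,-1],[0,0,0,0,0,0,-1],[0,0,0,0,0,0,-1]]], grip_force=30)

```text
time: 3.4
tool_pos: [0.479, 0.0451, 0.1502]
tool_rot: [-3.141, 0.0, 2.598]
contact_force: [0.2, -0.4, -0.1]
opening: 0.0325
```

```bash
python3 go.py .478 .046 .149 2.6
```

```text
t 3.4 pos [0.479  0.0451 0.1502] yaw [-3.141  0.     2.598] q [-0.07  0.34  1.75 -0.    1.04 -1.09] F [ 0.2 -0.4 -0.1] M [ 0.05 -0.15 -0.01] op 0.0325
turn [-0.0001  0.     -0.0014] shift [0.0045 0.0008 0.0039]
```

Call:
arm_command(motion=[[[0,0,0,0,0,0,-1],[0,0,0,0,0,0,-1],[0,0,0,0,0,0,-1],[0,0,0,0,0,0,-1],[0,0,0,0,0,0,-1]]], grip_force=30)

```text
time: 3.9
tool_pos: [0.478, 0.0434, 0.1502]
tool_rot: [-3.138, -0.001, 2.598]
contact_force: [-4.4, -8.9, 3.1]
opening: 0.0158
```

```bash
python3 go.py .478 .046 .149 2.6
```

```text
t 3.9 pos [0.478  0.0434 0.1502] yaw [-3.138e+00 -1.000e-03  2.598e+00] q [-0.07  0.34  1.76 -0.    1.05 -1.09] F [-4.4 -8.9  3.1] M [-1.31  0.48 -0.03] op 0.0158
turn [-0.0025 -0.0004 -0.0013] shift [0.0044 0.0075 0.0038]
```

Call:
arm_command(motion=[[[0,0,0,0,-0.006,0,-1],[0,0,0,0,-0.006,0,-1],[0,0,0,0,-0.006,0,-1]]])

```text
time: 4.2
tool_pos: [0.4779, 0.0433, 0.1501]
tool_rot: [-3.141, -0.0, 2.598]
contact_force: [-0.8, -2.9, -0.2]
opening: 0.0155
```

```bash
python3 go.py .478 .046 .149 2.6
```

```text
t 4.2 pos [0.4779 0.0433 0.1501] yaw [-3.141 -0.     2.598] q [-0.07  0.34  1.76 -0.    1.04 -1.1 ] F [-0.8 -2.9 -0.2] M [-0.39  0.11 -0.02] op 0.0155
turn [-0.0005 -0.0001 -0.0014] shift [0.0044 0.0079 0.0038]
```

Call:
arm_command(motion=[[[0,0,0.06,0,-0.002,0,-1],[0,0,0.12,0,-0.002,0,-1],[0,0,0.18,0,-0.002,0,-1],[0,0,0.24,0,-0.002,0,-1],[0,0,0.3,0,-0.002,0,-1],[0,0,0.36,0,-0.002,0,-1],[0,0,0.42,0,-0.002,0,-1],[0,0,0.48,0,-0.002,0,-1]]])

```text
time: 5.0
tool_pos: [0.4777, 0.0431, 0.1502]
tool_rot: [-3.141, 0.0, 1.84]
contact_force: [-1.0, -1.8, 0.8]
opening: 0.0158
```

```bash
python3 go.py .478 .0433 .15 -0.03
```

```text
t 5.0 pos [0.4777 0.0431 0.1502] yaw [-3.141  0.     1.84 ] q [-0.07  0.34  1.76 -0.    1.04 -0.34] F [-1.  -1.8  0.8] M [-0.16  0.06  0.13] op 0.0158
turn [-0.0000e+00  2.0000e-04  1.1908e+00] shift [0.0003 0.0011 0.0006]
```

Call:
arm_command(motion=[[[0,0,0.05,0,0,0,-1],[0,0,0.1,0,0,0,-1],[0,0,0.15,0,0,0,-1],[0,0,0.2,0,0,0,-1],[0,0,0.25,0,0,0,-1],[0,0,0.3,0,0,0,-1],[0,0,0.35,0,0,0,-1],[0,0,0.4,0,0,0,-1]]])

```text
time: 5.8
tool_pos: [0.4775, 0.0431, 0.1502]
tool_rot: [-3.141, 0.0, 1.213]
contact_force: [-1.6, -1.2, 1.6]
opening: 0.0154
```

```bash
python3 go.py .478 .0433 .15 -0.03
```

```text
t 5.8 pos [0.4775 0.0431 0.1502] yaw [-3.141  0.     1.213] q [-0.07  0.34  1.76 -0.    1.04  0.29] F [-1.6 -1.2  1.6] M [-0.22  0.24  0.13] op 0.0154
turn [-1.000e-04  5.000e-04  7.912e-01] shift [0.0011 0.0014 0.0006]
```

Call:
arm_command(motion=[[[0,0,0.05,0,0,0,-1],[0,0,0.1,0,0,0,-1],[0,0,0.15,0,0,0,-1],[0,0,0.2,0,0,0,-1],[0,0,0.25,0,0,0,-1],[0,0,0.3,0,0,0,-1],[0,0,0.35,0,0,0,-1],[0,0,0.4,0,0,0,-1]]])

```text
time: 6.6
tool_pos: [0.4773, 0.0433, 0.1501]
tool_rot: [-3.141, 0.001, 0.585]
contact_force: [-3.0, -0.6, 1.4]
opening: 0.0161
```

```bash
python3 go.py .478 .0433 .15 -0.03;python3 - <<'E'
from h import *
from cell import robot
c=robot.read_camera("side");cv2.imwrite("pics/side2.png",cv2.resize(c["image"][120:320,220:460,::-1],None,fx=3,fy=3))
E
```

```text
t 6.6 pos [0.4773 0.0433 0.1501] yaw [-3.141e+00  1.000e-03  5.850e-01] q [-0.07  0.34  1.76 -0.    1.04  0.92] F [-3.  -0.6  1.4] M [-0.08  0.32  0.1 ] op 0.0161
turn [-2.000e-04  7.000e-04  3.912e-01] shift [0.002  0.0011 0.0005]
```

View pics/side2.png

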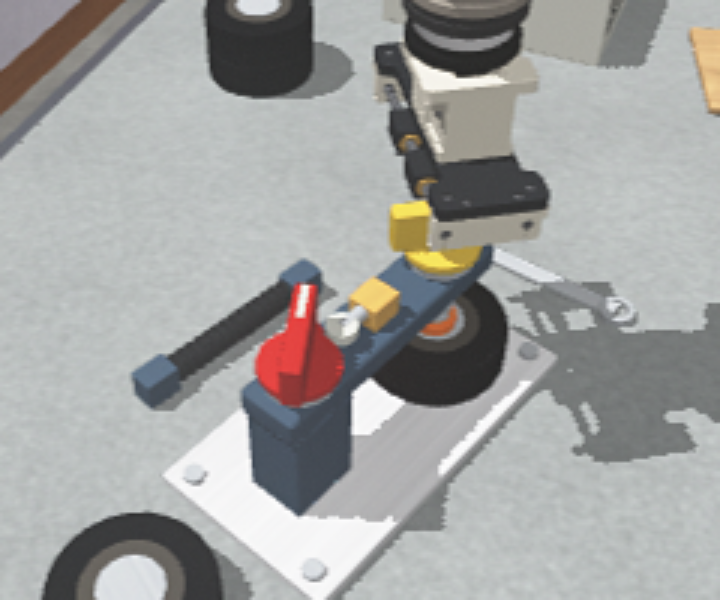

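The side view shows the knob turning with the grip, the pad down on the hub at (440,318), and the roller unmoved.

Call:
arm_command(motion=[[[0,0,0.05,0,0,0,-1],[0,0,0.1,0,0,0,-1],[0,0,0.15,0,0,0,-1],[0,0,0.2,0,0,0,-1],[0,0,0.25,0,0,0,-1],[0,0,0.3,0,0,0,-1],[0,0,0.35,0,0,0,-1],[0,0,0.385,0,0,0,-1]]])

```text
time: 7.45
tool_pos: [0.4773, 0.0435, 0.1501]
tool_rot: [-3.141, 0.001, -0.018]
contact_force: [-3.4, 0.6, 1.5]
opening: 0.0161
```

Call:
arm_command(motion=[[[0,0,0,0,0,0,-1],[0,0,0,0,0,0,-1]]])

```text
time: 7.65
tool_pos: [0.4773, 0.0434, 0.1501]
tool_rot: [-3.141, 0.001, -0.015]
contact_force: [-3.7, 1.4, 2.9]
opening: 0.0158
```

```bash
python3 go.py .478 .0433 .15 -0.014
```

```text
t 7.65 pos [0.4773 0.0434 0.1501] yaw [-3.141e+00  1.000e-03 -1.500e-02] q [-0.07  0.34  1.76  0.    1.04  1.52] F [-3.7  1.4  2.9] M [ 0.31  0.66 -0.09] op 0.0158
turn [-0.0003  0.0007 -0.0009] shift [0.0025 0.0004 0.0005]
```

Knob at about 2.85. I open and rise.

Call:
arm_command(motion=[[[0,0,0,0,0,0,1],[0,0,0,0,0,0,1],[0,0,0,0,0,0,1],[0,0,0,0,0,0,1],[0,0,0,0,0,0,1],[0,0,0,0,0,0,1],[0,0,0,0,0,0,1],[0,0,0,0,0,0,1]]])

```text
time: 8.45
tool_pos: [0.4778, 0.043, 0.1502]
tool_rot: [3.142, -0.0, -0.018]
contact_force: [-0.0, -0.5, -0.6]
opening: 0.0756
```

Call:
arm_command(motion=[[[0,0,0,0,0,0,1],[0,0,0,0,0,-0.05,1],[0,0,0,0,0,-0.1,1],[0,0,0,0,0,-0.15,1],[0,0,0,0,0,-0.2,1],[0,0,0,0,0,-0.25,1],[0,0,0,0,0,-0.3,1],[0,0,0,0,0,-0.3,1]]])

```text
time: 9.25
tool_pos: [0.4788, 0.043, 0.242]
tool_rot: [3.141, -0.004, -0.018]
contact_force: [0.8, -0.2, 0.5]
opening: 0.0915
```

```bash
cat > look.py <<'E'
import sys
from h import *
from cell import robot
tag=sys.argv[1]
for n in sys.argv[2:]:
    c=robot.read_camera(n);np.savez(n+tag+".npz",**c);cv2.imwrite(f"pics/{n}{tag}.png",c["image"][:,:,::-1]);P=world(c)
    for k,m in masks(c).items():
        nn,lab,st,_=cv2.connectedComponentsWithStats(m.astype(np.uint8))
        if nn<2: continue
        t=P[lab==1+st[1:,4].argmax()];t=t[(t[:,2]>.170)&(t[:,2]<.185)]
        if len(t)<30: print(n,k,"few");continue
        r=cv2.minAreaRect((t[:,:2]*1000).astype(np.float32));print(n,k,len(t),np.round(r[0],1),np.round(r[1],1),round(r[2],2))
E
python3 look.py 3 wrist side scene; python3 go.py .525 .196 .24 1.86
```

```text
wrist yellow 1950 [480.3  43.9] [15.9 75.9] 88.48
wrist red 2220 [527.4 195.6] [16.2 80.2] 16.55
side yellow 205 [476.8  47.4] [16.  76.8] 88.86
side red 207 [525.7 199.3] [15.5 77.2] 15.9
scene yellow 178 [479.6  47.6] [13.1 74.4] 89.14
scene red 243 [527.4 198.7] [15.8 77.3] 15.43
t 9.4 pos [0.4774 0.043  0.2394] yaw [ 3.142e+00  1.000e-03 -1.800e-02] q [-0.07  0.25  1.62 -0.    1.27  1.52] F [-0.6 -1.  -0.7] M [0.01 0.09 0.05] op 0.0915
turn [-7.0000e-04  5.0000e-04 -1.1953e+00] shift [ 0.1498 -0.5126 -0.0022]
```

View pics/wrist3.png

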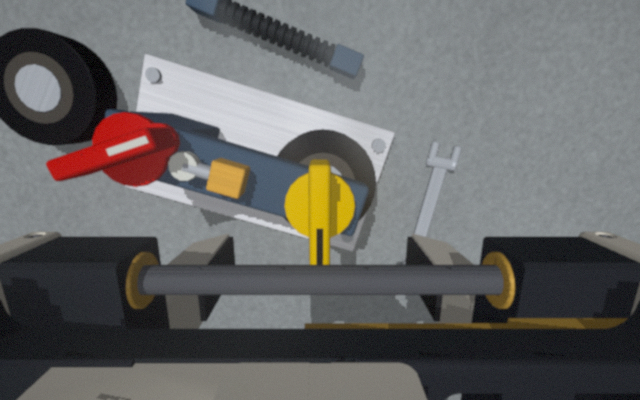

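The wrist view shows the yellow bar straight between the jaws (column 320) after release, with knob angle about 2.85. The roller, wrench and spring link are undisturbed. Now I go to the red knob.

Call:
arm_command(motion=[[[0,0,-0.09,0.02,-0.06,0,1],[0,0,-0.18,0.04,-0.13,0,1],[0,0,-0.27,0.06,-0.2,0,1],[0,0,-0.36,0.08,-0.27,0,1],[0,0,-0.45,0.1,-0.34,0,1],[0,0,-0.54,0.12,-0.4,0,1],[0,0,-0.63,0.14,-0.46,0,1],[0,0,-0.72,0.15,-0.513,0,1]]])

```text
time: 10.2
tool_pos: [0.5254, 0.1969, 0.2388]
tool_rot: [-3.14, 0.001, 1.119]
contact_force: [-0.4, 0.6, -0.4]
opening: 0.0917
```

```bash
python3 go.py .5257 .1959 .24 1.855
```

```text
t 10.2 pos [0.5254 0.1969 0.2388] yaw [-3.140e+00  1.000e-03  1.119e+00] q [ 0.22  0.4   1.4  -0.    1.34  0.67] F [-0.4  0.6 -0.4] M [ 0.01 -0.11  0.05] op 0.0917
turn [-1.300e-03  4.000e-04 -4.683e-01] shift [-0.0027  0.0024 -0.0041]
```

Call:
arm_command(motion=[[[0,0,-0.09,0,0,0,1],[0,0,-0.18,0,0,0,1],[0,0,-0.27,0,0,0,1],[0,0,-0.36,0,0,0,1],[0,0,-0.43,0,0,0,1],[0,0,-0.468,0,0,0,1],[0,0,-0.468,0,0,0,1]]])

```text
time: 10.9
tool_pos: [0.5251, 0.196, 0.239]
tool_rot: [-3.139, -0.0, 1.849]
contact_force: [-0.5, -0.1, -0.8]
opening: 0.0917
```

```bash
python3 look.py 4 wrist; python3 go.py .5257 .1959 .15 1.855
```

```text
wrist yellow few
wrist red 1774 [525.6 198.3] [15.4 75.2] 16.42
t 10.95 pos [0.5251 0.196  0.2391] yaw [-3.14  -0.     1.847] q [ 0.22  0.4   1.4  -0.    1.34 -0.06] F [0.1 0.2 1.1] M [-0.04 -0.13 -0.05] op 0.0922
turn [-0.0012 -0.     -0.0051] shift [-0.0009  0.0023  0.2971]
```

View pics/wrist4.png

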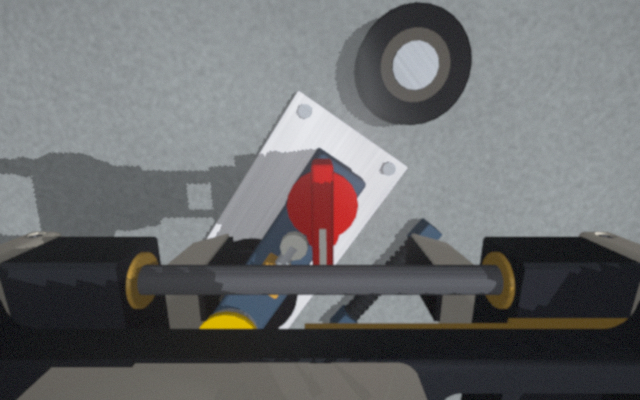

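The red bar is centred at column 322, aligned, with the stripe towards the yellow knob. I descend and grip.

Call:
arm_command(motion=[[[0,0,-0.005,0,0.002,0.06,1],[0,0,-0.005,0,0.002,0.12,1],[0,0,-0.005,0,0.002,0.18,1],[0,0,-0.005,0,0.002,0.23,1],[0,0,-0.005,0,0.002,0.27,1],[0,0,-0.005,0,0.002,0.295,1],[0,0,-0.005,0,0.002,0.295,1]]])

```text
time: 11.65
tool_pos: [0.5256, 0.1961, 0.1506]
tool_rot: [-3.14, -0.0, 1.856]
contact_force: [0.2, 0.3, -0.6]
opening: 0.092
```

Call:
arm_command(motion=[[[0,0,0,0,0,0,-1],[0,0,0,0,0,0,-1],[0,0,0,0,0,0,-1],[0,0,0,0,0,0,-1],[0,0,0,0,0,0,-1],[0,0,0,0,0,0,-1],[0,0,0,0,0,0,-1],[0,0,0,0,0,0,-1]]], grip_force=45)

```text
time: 12.45
tool_pos: [0.5261, 0.1963, 0.1517]
tool_rot: [-3.142, 0.0, 1.856]
contact_force: [0.8, 0.1, 0.0]
opening: 0.0324
```

Call:
arm_command(motion=[[[0,0,0,0,0,0,-1],[0,0,0,0,0,0,-1],[0,0,0,0,0,0,-1],[0,0,0,0,0,0,-1],[0,0,0,0,0,0,-1]]])

```text
time: 12.95
tool_pos: [0.5265, 0.1964, 0.1517]
tool_rot: [3.141, 0.0, 1.856]
contact_force: [3.1, 1.0, -2.1]
opening: 0.0157
```

```bash
python3 go.py .5257 .1959 .15 0.75
```

```text
t 12.95 pos [0.5265 0.1964 0.1517] yaw [3.141 0.    1.856] q [ 0.22  0.48  1.53 -0.    1.13 -0.06] F [ 3.1  1.  -2.1] M [ 0.18 -0.54  0.05] op 0.0157
turn [ 6.000e-04 -3.000e-04  7.043e-01] shift [-0.0008 -0.003   0.0057]
```

Call:
arm_command(motion=[[[0,0,0.045,0,0.002,0,-1],[0,0,0.09,0,0.002,0,-1],[0,0,0.135,0,0.002,0,-1],[0,0,0.18,0,0.002,0,-1],[0,0,0.225,0,0.002,0,-1],[0,0,0.27,0,0.002,0,-1],[0,0,0.315,0,0.002,0,-1],[0,0,0.36,0,0.002,0,-1]]])

```text
time: 13.75
tool_pos: [0.5269, 0.1965, 0.1517]
tool_rot: [3.141, -0.0, 1.288]
contact_force: [2.9, 0.3, -1.4]
opening: 0.016
```

Call:
arm_command(motion=[[[0,0,0.045,0,0,0,-1],[0,0,0.09,0,0,0,-1],[0,0,0.135,0,0,0,-1],[0,0,0.18,0,0,0,-1],[0,0,0.225,0,0,0,-1],[0,0,0.27,0,0,0,-1],[0,0,0.315,0,0,0,-1],[0,0,0.335,0,0,0,-1]]])

```text
time: 14.55
tool_pos: [0.5272, 0.1962, 0.1517]
tool_rot: [3.141, -0.001, 0.762]
contact_force: [3.2, -1.1, -1.5]
opening: 0.0156
```

```bash
python3 go.py .5257 .1959 .15 0.72
```

```text
t 14.55 pos [0.5272 0.1962 0.1517] yaw [ 3.141e+00 -1.000e-03  7.620e-01] q [ 0.22  0.48  1.53 -0.    1.13  1.03] F [ 3.2 -1.1 -1.5] M [ 0.   -0.53 -0.16] op 0.0156
turn [ 0.0005 -0.0004  0.0266] shift [-0.0043 -0.0025  0.0056]
```

Call:
arm_command(motion=[[[0,0,0.02,0,0,0,-1],[0,0,0.02,0,0,0,-1],[0,0,0.02,0,0,0,1],[0,0,0.02,0,0,0,1],[0,0,0.02,0,0,0,1],[0,0,0.02,0,0,0,1],[0,0,0.02,0,0,0,1],[0,0,0.02,0,0,0,1]]])

```text
time: 15.35
tool_pos: [0.5266, 0.1964, 0.1517]
tool_rot: [3.142, 0.0, 0.733]
contact_force: [-0.0, -0.2, -0.2]
opening: 0.0591
```

Call:
arm_command(motion=[[[0,0,0,0,0,0,1],[0,0,0,0,0,0,1],[0,0,0,0,0,-0.05,1],[0,0,0,0,0,-0.1,1],[0,0,0,0,0,-0.17,1],[0,0,0,0,0,-0.24,1],[0,0,0,0,0,-0.3,1],[0,0,0,0,0,-0.3,1]]])

```text
time: 16.15
tool_pos: [0.5279, 0.1968, 0.2442]
tool_rot: [3.139, -0.005, 0.733]
contact_force: [-0.7, -0.4, 0.1]
opening: 0.092
```

```bash
python3 look.py 5 wrist side scene; python3 go.py .5257 .1959 .15 0.72
python3 - <<'E'
import cv2
a=cv2.imread("pics/side5.png")[120:320,220:460];b=cv2.imread("pics/scene5.png")[100:370,280:480]
cv2.imwrite("pics/side5c.png",cv2.resize(a,None,fx=3,fy=3,interpolation=2))
E
```

```text
wrist yellow few
wrist red 1803 [528.2 197.2] [77.1 15.6] 41.49
side yellow 150 [469.3  46.7] [15.5 62.1] 89.21
side red 266 [526.6 198.8] [77.5 16.8] 41.29
scene yellow 96 [479.2  49.4] [10.7 75.8] 86.23
scene red 201 [528.7 199.4] [74.6 15.7] 41.52
t 16.3 pos [0.5262 0.1963 0.2406] yaw [-3.141e+00  1.000e-03  7.330e-01] q [ 0.22  0.4   1.4  -0.    1.35  1.06] F [ 1.5  0.2 -0.4] M [-0.05 -0.03 -0.06] op 0.0919
turn [-0.0004  0.001   0.0084] shift [-1.60e-03  2.00e-04  3.02e-01]
```

View pics/wrist5.png

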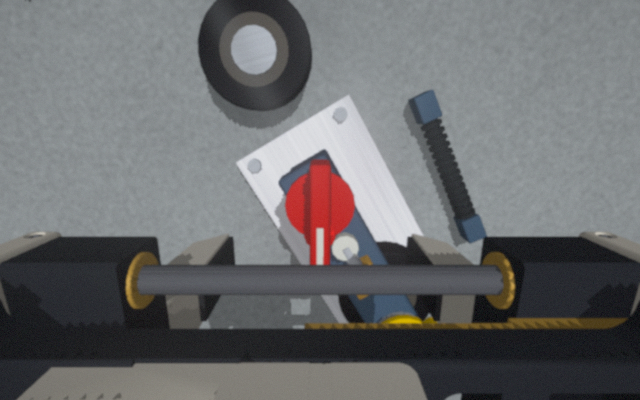

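View pics/side5c.png

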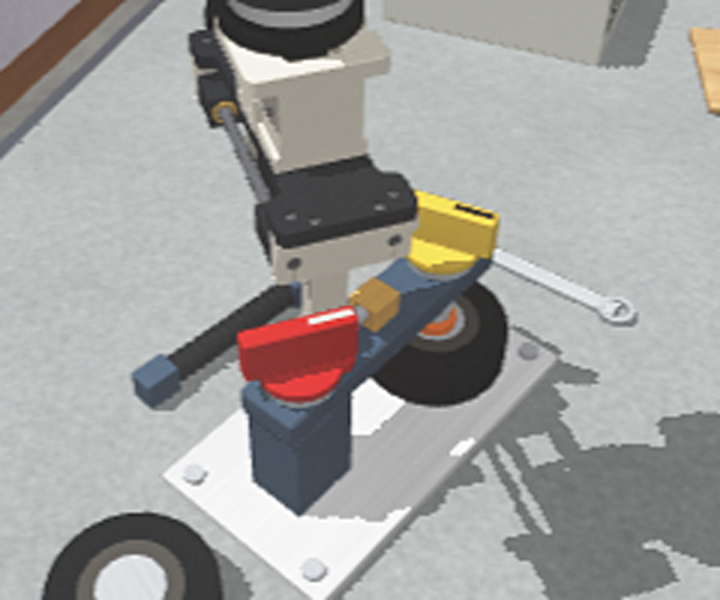

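Red is at yaw −138.6°, a turn of 1.13 rad, so it is locked. I back off for one clear check.

Call:
arm_command(motion=[[[0,0,0,0,0,-0.1,1],[0,0,0,0,0,-0.2,1],[0,0,0,0,0,-0.3,1],[0,0,0,0,0,-0.4,1],[0,0,0,0,0,-0.4,1]]])

```text
time: 16.8
tool_pos: [0.5277, 0.1967, 0.3646]
tool_rot: [3.139, -0.005, 0.733]
contact_force: [0.5, -0.6, 0.1]
opening: 0.0919
```

```bash
python3 look.py 6 side scene wrist
python3 - <<'E'
from h import *
for n in ["side","scene"]:
    a,b=load(n+"0.npz"),load(n+"6.npz")
    for tag,c in (("before",a),("after",b)):
        P=world(c);hsv=cv2.cvtColor(c["image"],cv2.COLOR_RGB2HSV)
        dark=(hsv[...,2]<60)&(c["z_map"]>0)&(P[...,2]>.045)&(P[...,2]<.056)&(np.hypot(P[...,0]-.478,P[...,1]-.043)<.075)
        print(n,tag,dark.sum(),P[dark].mean(0).round(4))
E
```

```text
side yellow 205 [476.9  46.9] [15.4 78.8] 89.05
side red 262 [526.7 198.5] [77.5 17.7] 42.31
scene yellow 179 [480.3  47.4] [13.7 75.1] 88.2
scene red 202 [529.1 199.7] [73.8 15.8] 41.58
wrist yellow few
wrist red 843 [527.4 197.1] [78.7 15.7] 42.37
side before 522 [0.45   0.0611 0.0511]
side after 515 [0.4497 0.0606 0.0511]
scene before 400 [0.5131 0.0432 0.0515]
scene after 395 [0.5129 0.0432 0.0514]
```

View pics/scene6.png

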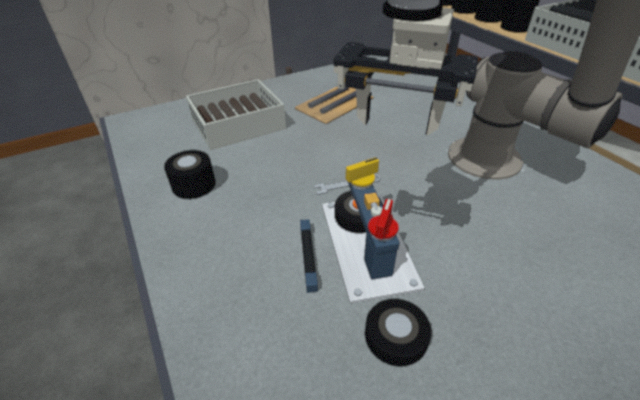

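The scene view shows both knobs turned (yellow at (362,172), red at (384,220)). The roller at (352,210) and the bystanders are where they were.

```bash
python3 -c "
from cell import robot
print(robot.hand_in())"
```

```text
the job is handed in; nothing more can be done
None
```

The job is handed in, done at about 17 s of the 54 s allowed. I turned the yellow clamp knob clockwise in one grasp, then turned the red lock knob past its detent, let go of both and backed the arm off.

- **Yellow knob:** it went from about 0.24 to about 2.85 rad, against the 2.82–2.87 that a quarter turn past touch should be. The camera views after release agree with the tool angle within about 1–2°.
- **Touch point not confirmed by feel:** the wrist torque reading was too noisy to show when the pad met the hub. I set the angle from the given geometry and the pictures, which showed the pad down on the hub.
- **Red knob:** it turned about 1.13 rad to its locked stop and stayed there after release.
- **Roller:** it stayed within about 0.6 mm of where it lay, by camera.
- **Other things on the bench:** these look undisturbed in the final views, but I did not measure them.
- **Forces:** wrist readings stayed at about 10 N or less in the values I read.

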